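# Lay out the espresso station

### The arm

A 6-joint arm with a two-finger parallel gripper is mounted at the origin on the work surface. World frame = base frame: x ahead of the robot, y to its left, z up, the work surface at z = 0. Lengths are in mm, angles in degrees, forces in N, time in s.
With the tool pointing down it reaches from about 350 to 850 mm from the base axis. Payload 8.1 kg.
Tool frame: the origin (TCP) lies at the centre of the arm's flange, where the gripper is bolted on; the fingertips stand 173 mm ahead of it and the grasp point (between the pads) lies 155 mm ahead of it; z points along the fingers, y is the line along which they close (so a half turn about z gives the same grasp; the last joint's range is limited). The gripper opens to 85 mm and grips with 20 to 120 N. Pads are 22 mm wide; open, the fingers measure 114 mm over their backs; the gripper's body (76 mm by 85 mm) begins 54 mm behind the grasp point. The pads swing forward as they close: fully open they stand 13 mm farther back than shut.
Start: joints at [63.346, 7.471, 85.268, -0, 87.261, -4.893], TCP at [222.421, 557.257, 404.692] pointing down, gripper open.
Joint ranges: [-169.43, 169.43], [-51.17, 129.36], [1.28, 143.12], [-76.62, 256.62], [0, 156.53], [-152.29, 152.29]. Speed limits (degrees/s): [136.94, 136.94, 159.86, 180, 180, 180].

### API

Orientations are given as [roll, pitch, yaw] about the fixed x, y, z axes, in that order (R = Rz(yaw) Ry(pitch) Rx(roll)).
In Python, from bench import * gives the robot as it stands.
- The arm moves only by the shell command python3 -m jog 'ROWS' [FORCE]. ROWS is text: rows parted by semicolons, each of 7 numbers parted by spaces: the shift along the tool's x, y, z scaled (see below), then the turn, a rotation vector about the tool's x, y, z scaled (see below), then the closure, from -1 (fully open) to 1 (shut). In form: tx ty tz wx wy wz hand; .... A call has 1 to 5 rows; each row shifts and turns the commanded pose from where the row before left it, along the tool's axes as they then stand; what a row does not reach is not made up. The controller multiplies each number of a shift by 0.1 m and each number of a turn by 60 degrees. A row lasts 1/8 s, in which the tool goes at most 62.5 mm and 10.7 degrees, less where a joint would pass 70% of its speed; a pose out of reach is approached as far as the arm can. A call with a number of a shift or a turn outside -1 to 1 is refused whole. A call with a gripper value outside its range is refused whole. The fingers move at their own pace and stop on an object; FORCE is the grip in N (left out, the last holds). Time passes only in rows, so rows that do not move let the fingers close. It gives the time, the measured TCP pose, the force, the opening and the grip force at its end, in the units of the state.
- sense(): the state, without advancing time (a new reading comes with each control period).
- snapshot(name): name is "scene" or "top"; returns a dict with "img" (384x512x3 uint8, red, green, blue), "fx", "fy", "cx", "cy" (pixels), "extrinsics" (4x4, takes a point from camera to world coordinates). Camera axes: x right, y down, z forward; pixel columns grow to the right and rows downward; lengths in mm; the calibration is good to about 2 mm. A picture is of the moment at which its call begins. There is no depth.
- hand_in(): hands the job in; it is judged then, once.
The state is a dict: "time": time; "joint_pos": joint angles; "qd": joint speeds; "joint_efforts": joint torques, N m; "tool_pos": TCP position; "tcp_rot": TCP orientation; "ft_force": force on the tool from outside, world axes, zero at the start; "wrist_torque": the same for the moment, N m; "finger_gap": finger opening in mm; "grip_force": force on a finger pad.
Only numpy, scipy, OpenCV 4.12 (cv2) and the standard library are available. Lean on these libraries where they do the work, as an engineer would, in place of code of your own. Each camera call takes 0.05 s, during which the arm holds its last target. There are 200 camera calls.

### The job

Lay out the espresso station: first stand the steel dosing cup in the middle of the scale's round plate, then seat the black funnel in the cup's mouth. Stand the tamper and the leveller each flat in one of the two recesses of the tamping mat, the tamper in the recess nearer to the scale, so that it comes between the scale and the leveller. Leave all four upright and let go, and leave the espresso cup and the shot glass standing where they are.

Things in the scene. Friction and masses are not known exactly. Their poses are not given: they have to be found in the camera images.
- dosecup_mid (a point): Dosing cup: plain open straight steel cup without a handle, 54 mm across, 62 mm tall, wall 2.5 mm (mouth 49 mm wide), 130 g. The point is its centre, on the axis, 31 mm above its foot; z up. Grip it across the outside; it starts upright on the table.
- funnel_mid (a point): Dosing funnel: black open ring, 55 mm across, 34 mm tall, 60 g; its lowest 8 mm is a narrower 40 mm spigot, on which it starts standing. Point: centre, on the axis, 17 mm above the foot; z up. Grip the wide part, 8 to 34 mm above the foot. Seated, the spigot hangs in the dosing cup's mouth (4 mm play all round), the step rests on its rim, and this point is 40 mm above the dosing cup's.
- tamper_mid (a point): Tamper, standing: round steel foot 54 mm across, 13 mm thick, tapering to an upright wooden handle; 90 mm tall in all, 300 g. The handle is 27 mm thick 40 mm above the underside and 31 mm thick from 58 to 74 mm. Point: on the axis, 45 mm above the underside; z up along the handle. Grip the handle 15 to 20 mm above the point.
- leveller_mid (a point): Leveller: squat plain steel cylinder with a thin dark band round its waist and no handle, 54 mm across, 44 mm tall, 280 g. The point is its centre, 22 mm above its underside; z up. Grip it across the outside in its upper half. It starts upright on the table.
- scale: Black weighing scale, fixed, casing 117 mm (x, from -67 to +50) by 110 mm (y), 16 mm high, with a round grey weighing plate 90 mm across, its top 20 mm above the table; a small display lies along the -x edge. Origin under the centre of the round plate, at table height; x and y along the casing's edges, z up.
- mat: Black rubber tamping mat, fixed, 105 mm (x) by 190 mm (y), 8 mm thick, with two round recesses 74 mm across and 3 mm deep (grey floor 5 mm above the table), centred at y = +47.5 and -47.5 mm on its own y axis. Origin at the centre of its underside, at table height; z up. The scale always lies beyond one of the mat's two y ends, on either side.
- espressocup_mid (a point): Bystander: handle-less brown stoneware espresso cup, 58 mm across the rim, 58 mm tall, standing among the things to move. The point is its centre, 29 mm above its foot; z up. Leave it standing where it is.
- shotglass_mid (a point): Bystander: small clear shot glass, 40 mm across the rim, 60 mm tall, standing between the scale and the mat. The point is its centre, 30 mm above its foot; z up. Leave it standing where it is.
Not all that is in view belongs to the job. What is shaped like the part that bears funnel_mid but orange is not meant.

How it is judged (in metres and radians):
On the way, in this order (a step that is already met when the one before it is completed fails the run):
1. the dosing cup stands on the middle of the scale's plate, let go (x of dosecup_mid in the frame of scale between -0.012 and 0.012 m and y of dosecup_mid in the frame of scale between -0.012 and 0.012 m and z of dosecup_mid in the frame of scale between 0.047 and 0.055 m and angle between dosecup_mid's own z axis and vertical below 0.08 rad and contact force between dosecup and the fingers below 0.05 N), for 0.2 s.
2. the funnel is seated in the mouth of the dosing cup, let go (horizontal distance between funnel_mid and dosecup_mid below 0.007 m and z of funnel_mid in the frame of dosecup_mid between 0.036 and 0.044 m and angle between funnel_mid's own z axis and vertical below 0.08 rad and contact force between funnel and the fingers below 0.05 N), for 0.2 s.
At the end, for the whole second after the job is handed in: Cup within 12 mm (x, y) of the plate's centre; funnel seated on its rim (axes within 7 mm, height 4 mm); tamper in the recess nearer the scale, leveller in the other, each within 12 mm (x, y) of its centre and 4 mm in height; all upright within 0.08 rad, at rest, released (x of dosecup_mid in the frame of scale between -0.012 and 0.012 m and y of dosecup_mid in the frame of scale between -0.012 and 0.012 m and z of dosecup_mid in the frame of scale between 0.047 and 0.055 m and angle between each of dosecup_mid, funnel_mid's own z axis and vertical below 0.08 rad and horizontal distance between funnel_mid and dosecup_mid below 0.007 m and z of funnel_mid in the frame of dosecup_mid between 0.036 and 0.044 m and ((y of scale in the frame of mat above 0 m and x of tamper_mid in the frame of mat between -0.012 and 0.012 m and y of tamper_mid in the frame of mat between 0.0355 and 0.0595 m and z of tamper_mid in the frame of mat between 0.046 and 0.054 m and angle between each of tamper_mid, leveller_mid's own z axis and vertical below 0.08 rad and x of leveller_mid in the frame of mat between -0.012 and 0.012 m and y of leveller_mid in the frame of mat between -0.0595 and -0.0355 m and z of leveller_mid in the frame of mat between 0.023 and 0.031 m) or (y of scale in the frame of mat below 0 m and x of tamper_mid in the frame of mat between -0.012 and 0.012 m and y of tamper_mid in the frame of mat between -0.0595 and -0.0355 m and z of tamper_mid in the frame of mat between 0.046 and 0.054 m and angle between each of tamper_mid, leveller_mid's own z axis and vertical below 0.08 rad and x of leveller_mid in the frame of mat between -0.012 and 0.012 m and y of leveller_mid in the frame of mat between 0.0355 and 0.0595 m and z of leveller_mid in the frame of mat between 0.023 and 0.031 m)) and linear speed of each of dosecup, funnel, tamper, leveller below 0.02 m/s); the robot touches nothing.
It fails at once if the espresso cup is shifted by more than 30 mm or tipped over (distance of espressocup_mid from where it was at the start of the episode above 0.03 m or angle between espressocup_mid's own z axis and vertical above 0.5 rad).
It fails at once if the shot glass is shifted by more than 30 mm or tipped over (distance of shotglass_mid from where it was at the start of the episode above 0.03 m or angle between shotglass_mid's own z axis and vertical above 0.5 rad).
It also fails if it takes over 112 s, if anything falls off the work surface, if the arm or the gripper's body presses on something with over 40 N, if the wrist force passes 120 N, or if a joint passes its speed limit or range.

## Working session

There is one attempt and no reset: what is moved stays moved. The work goes in short steps, Python scripts to look and compute and a shell command to move; the robot and the scene stay as the last step left them, time stands still between calls to the robot, and variables do not carry over. Pictures are saved under pics/ and viewed, at most 14 in all, crops included, and the job is handed in when it is done.

```bash
mkdir -p pics; python3 - <<'E'
from bench import *
import cv2,numpy as np,pickle
s=sense();print(s['time'],s['tool_pos'],s['tcp_rot'],s['finger_gap'])
d={}
for n in ("scene","top"):
    p=snapshot(n);d[n]=p
    cv2.imwrite(f"pics/{n}0.png",cv2.resize(p["img"][:,:,::-1],(800,600),interpolation=cv2.INTER_CUBIC))
    print(n,p['fx'],p['fy'],p['cx'],p['cy']);print(np.round(p['extrinsics'],3))
pickle.dump(d,open('s0.pkl','wb'))
E
```

```text
0.0 [222.3195586  557.03594639 403.62061719] [-1.79891935e+02 -9.77200490e-03  1.58237863e+02] 85.38291042037767
scene 363.65289439288796 363.65289439288796 254.93286011210637 194.85089328659586
[[ 2.38000e-01  8.49000e-01 -4.72000e-01  9.25584e+02]
 [ 9.71000e-01 -2.03000e-01  1.24000e-01 -1.01754e+02]
 [ 9.00000e-03 -4.88000e-01 -8.73000e-01  8.72390e+02]
 [ 0.00000e+00  0.00000e+00  0.00000e+00  1.00000e+00]]
top 404.8055356559681 404.8055356559681 260.5504120310606 193.8948924872557
[[-2.600000e-02 -9.860000e-01  1.650000e-01  3.227460e+02]
 [-1.000000e+00  2.500000e-02 -1.200000e-02  1.669300e+01]
 [ 8.000000e-03 -1.660000e-01 -9.860000e-01  1.102508e+03]
 [ 0.000000e+00  0.000000e+00  0.000000e+00  1.000000e+00]]
```

View pics/top0.png

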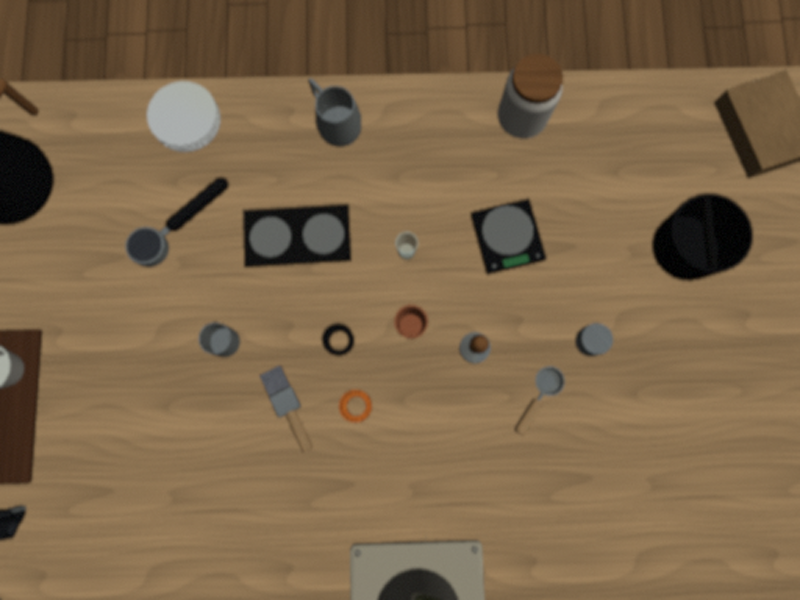

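View pics/scene0.png

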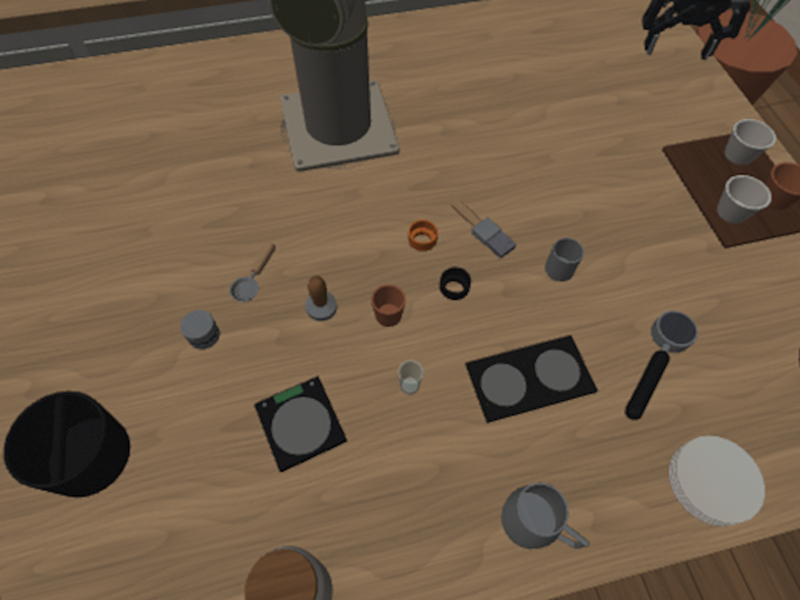

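The top view (800x600) shows these candidates:
- **Funnel:** the black ring (338,340) against the orange ring (356,406). The black one fits.
- **Dosing cup:** the plain open steel cup (220,340). The portafilter (148,247) and the jug (338,115) have handles, so they don't fit.
- **Leveller:** the squat cylinder with no handle (595,340). The object at (549,381) is a strainer with a handle.
- **Tamper:** (475,347).
- **Scale and mat:** the scale is at (508,232) and the mat at (297,236).
- **Bystanders:** the espresso cup (410,322) and the shot glass (405,245).

I'll confirm these in enlarged crops.

```bash
python3 - <<'E'
import pickle,cv2,numpy as np
d=pickle.load(open('s0.pkl','rb'))
def crop(n,c,r,w,h,k):
    im=d[n]['img'][r:r+h,c:c+w,::-1]
    return cv2.resize(im,None,fx=k,fy=k,interpolation=cv2.INTER_CUBIC)
# top native = px*0.64 ; two stacked crops, each 160x60 native x5
cv2.imwrite('pics/top_parts.png',np.vstack([crop('top',120,195,160,60,5),crop('top',250,195,160,60,5)]))
cv2.imwrite('pics/top_dest.png',np.vstack([crop('top',145,122,160,60,5),crop('top',250,120,160,60,5)]))
cv2.imwrite('pics/sc_parts.png',np.vstack([crop('scene',260,140,160,60,5),crop('scene',110,165,160,60,5)]))
E
```

```text
(no output)
```

View pics/top_parts.png

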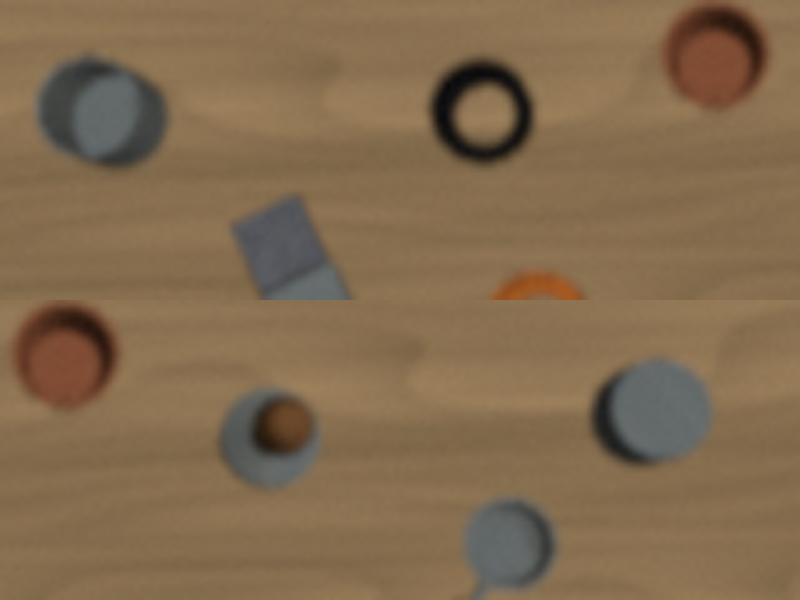

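View pics/top_dest.png

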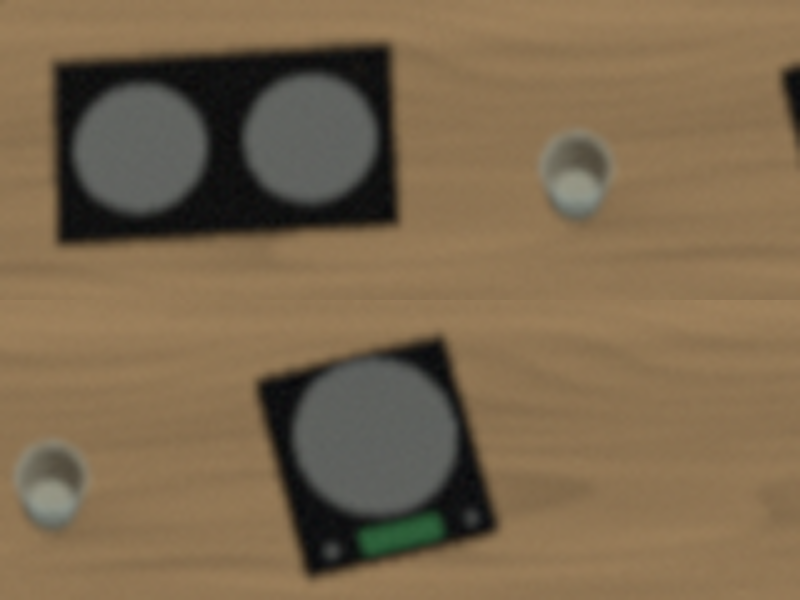

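View pics/sc_parts.png

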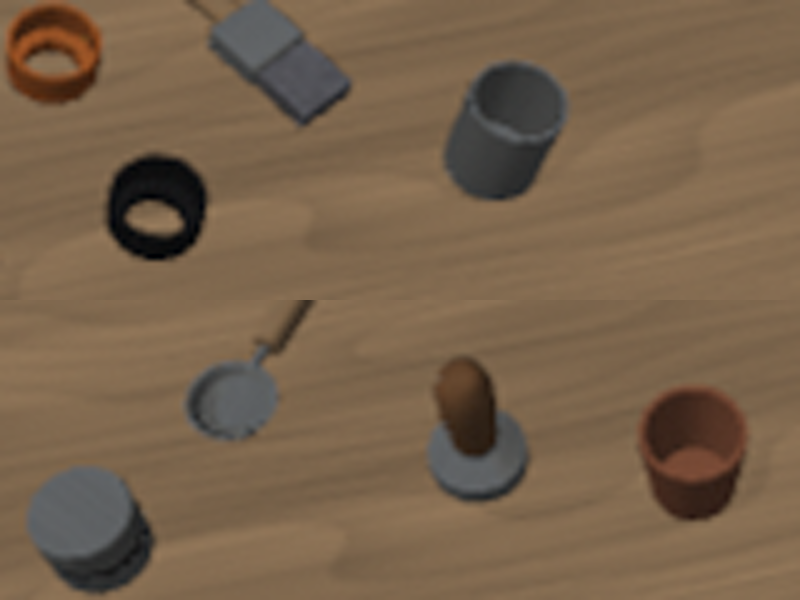

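The crops confirm the picks: black ring (482,111), plain steel cup with rim centre (90,107), tamper foot (270,439) and banded leveller top (660,410). The recess centres are at (140,148) and (310,138), and the scale plate centre is at (376,437).

```bash
cat > h.py <<'E'
import numpy as np,pickle
def ray(p,u,v,z):
    E=p['extrinsics'];r=E[:3,:3]@np.array([(u-p['cx'])/p['fx'],(v-p['cy'])/p['fy'],1]);o=E[:3,3]
    return np.round((o+r*(z-o[2])/r[2])[:2],1)
E
python3 - <<'E'
from h import *
d=pickle.load(open('s0.pkl','rb'))
def g(n,name,x,y,ox,oy,z): print(name,n,ray(d[n],(x+.5)/5-.5+ox,(y+.5)/5-.5+oy,z))
T='top';S='scene'
g(T,'cup',90,107,120,195,62);g(S,'cup',518,102,260,140,62)
g(T,'fun',482,111,120,195,34);g(S,'fun',157,195,260,140,34)
g(T,'tamfoot',270,139,250,195,13);g(S,'tamfoot',477,152,110,165,13);g(T,'tamtop',286,124,250,195,85)
g(T,'lev',660,110,250,195,44);g(S,'lev',82,222,110,165,44)
g(T,'esp',716,54,120,195,58);g(S,'esp',693,134,110,165,58)
g(T,'shot',576,165,145,122,60)
g(T,'recL',140,148,145,122,8);g(T,'recR',310,138,145,122,8)
for c in((55,63),(390,45),(397,222),(60,242)): g(T,'matc',*c,145,122,8)
g(T,'plate',376,137,250,120,20)
s=lambda x,y:(x*.64-.18,y*.64-.18)
for n,x,y,z in(('recL',558,370,8),('recR',503,385,8),('plate',301,425,20),('shot',410,370,60)): print(n,'scene',ray(d[S],*s(x,y),z))
E
```

```text
cup top [447.4 322.3]
cup scene [451.3 324.1]
fun top [443.4 123.3]
fun scene [446.5 124.5]
tamfoot top [ 424.5 -110.7]
tamfoot scene [ 430.4 -110.9]
tamtop top [ 425.2 -110.7]
lev top [ 431.7 -313.2]
lev scene [ 441.8 -312.8]
esp top [467.4  -1.1]
esp scene [471.8  -0.5]
shot top [603.4   3.2]
recL top [633.  245.2]
recR top [636.5 150.5]
matc top [683.4 293.2]
matc top [689.5 105.3]
matc top [587.2 102.6]
matc top [580.4 288.8]
plate top [ 631.4 -177.8]
recL scene [638.9 246.4]
recR scene [642.6 149.9]
plate scene [ 635.5 -176.5]
shot scene [602.6   3.4]
```

```bash
python3 -m jog '0 0 0 0 0 -0.17 -1; 0 0 0 0 0 -0.17 -1; -0.37 -0.38 0 0 0 -0.023 -1; -0.38 -0.39 0 0 0 0 -1; -0.38 -0.39 0 0 0 0 -1'; python3 -m jog '-0.38 -0.39 0.2 0 0 0 -1; -0.38 -0.39 0.3 0 0 0 -1; -0.38 -0.40 0.3 0 0 0 -1; 0 0 0 0 0 0 -1;0 0 0 0 0 0 -1'
```

```text
time: 0.72
tool_pos: [335.2, 439.2, 404.2]
tcp_rot: [-180.0, -0.0, -179.9]
ft_force: [0.8, -0.2, -0.3]
finger_gap: 85.3
grip_force: 0.0
time: 1.35
tool_pos: [448.3, 322.6, 324.7]
tcp_rot: [180.0, -0.1, 180.0]
ft_force: [0.7, 0.2, 0.6]
finger_gap: 85.5
grip_force: 0.0
```

```bash
python3 -m jog '0 0 0.42 0 0 0 -1; 0 0 0.42 0 0 0 -1; 0 0 0.41 0 0 0 -1; 0 0 0 0 0 0 -1;0 0 0 0 0 0 1' 35;python3 -m jog '0 0 0 0 0 0 1; 0 0 0 0 0 0 1; 0 0 0 0 0 0 1; 0 0 0 0 0 0 1;0 0 0 0 0 0 1'; python3 -m jog '0 0 -0.2 0 0 0 1; 0 0 -0.4 0 0 0 1; 0 0 -0.4 0 0 0 1; 0 0 0 0 0 0 1;0 0 0 0 0 0 1'
```

```text
time: 1.98
tool_pos: [448.7, 324.0, 202.1]
tcp_rot: [179.9, 0.1, -179.9]
ft_force: [-0.4, 0.8, -0.1]
finger_gap: 70.1
grip_force: 0.0
time: 2.6
tool_pos: [449.4, 323.7, 203.1]
tcp_rot: [179.8, 0.2, -180.0]
ft_force: [-2.6, 0.7, 6.1]
finger_gap: 53.8
grip_force: 36.5
time: 3.22
tool_pos: [448.4, 322.6, 300.8]
tcp_rot: [180.0, 0.1, -180.0]
ft_force: [-0.4, 0.1, -2.2]
finger_gap: 54.0
grip_force: 37.5
```

```bash
python3 -m jog '-0.1 -0.25 0 0 0 0 1; -0.19 -0.5 0 0 0 0 1; -0.19 -0.5 0 0 0 0 1; -0.19 -0.5 0 0 0 0 1; -0.19 -0.5 0 0 0 0 1';python3 -m jog '-0.19 -0.5 0 0 0 0 1; -0.19 -0.5 0 0 0 0 1; -0.19 -0.5 0 0 0 0 1; -0.19 -0.5 0 0 0 0 1; -0.19 -0.5 0 0 0 0 1'; python3 -m jog '-0.04 -0.25 0 0 0 0 1; 0 0 0 0 0 0 1; 0 0 0 0 0 0 1; 0 0 0 0 0 0 1'; python3 - <<'E'
from bench import *
import cv2,numpy as np
t=snapshot('top')['img'][110:200,240:380,::-1];s=snapshot('scene')['img'][200:310,120:260,::-1]
cv2.imwrite('pics/cup1.png',np.hstack([cv2.resize(t,(400,257),interpolation=2),cv2.resize(s,(400,257),interpolation=2)]))
E
```

```text
time: 3.85
tool_pos: [534.1, 96.0, 298.3]
tcp_rot: [-180.0, -0.2, -180.0]
ft_force: [0.0, -0.7, -1.4]
finger_gap: 53.5
grip_force: 37.5
time: 4.47
tool_pos: [629.3, -153.8, 298.0]
tcp_rot: [179.9, -0.2, -180.0]
ft_force: [0.6, 0.2, -0.7]
finger_gap: 53.6
grip_force: 37.5
time: 4.97
tool_pos: [633.4, -175.8, 299.6]
tcp_rot: [180.0, -0.0, -179.9]
ft_force: [0.5, -0.1, -1.2]
finger_gap: 53.8
grip_force: 37.6
```

View pics/cup1.png

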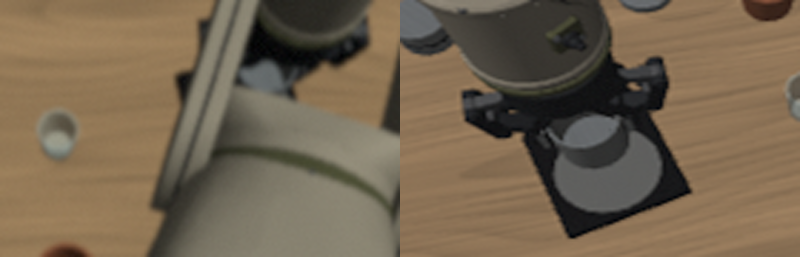

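The cup is held upright above the plate, to the left of (607,165) in the scene half of the picture. Now I'll lower it.

```bash
python3 -m jog '0 0 0.3 0 0 0 1; 0 0 0.3 0 0 0 1; 0 0 0.1 0 0 0 1; 0 0 0.07 0 0 0 1;0 0 0 0 0 0 1';python3 -m jog '0 0 0 0 0 0 1;0 0 0 0 0 0 1'
```

```text
time: 5.7
tool_pos: [634.2, -177.3, 224.2]
tcp_rot: [-180.0, 0.1, -180.0]
ft_force: [0.6, 1.2, -1.6]
finger_gap: 53.8
grip_force: 37.6
time: 5.95
tool_pos: [633.8, -177.4, 223.6]
tcp_rot: [-180.0, 0.1, -180.0]
ft_force: [0.5, 0.2, -0.8]
finger_gap: 53.7
grip_force: 37.6
```

```bash
python3 -m jog '0 0 0.01 0 0 0 1;0 0 0.01 0 0 0 1;0 0 0 0 0 0 1'; python3 -m jog '0 0 0 0 0 0 0.4;0 0 0 0 0 0 -0.2; 0 0 0 0 0 0 -1; 0 0 0 0 0 0 -1;0 0 0 0 0 0 -1'; python3 -m jog '0 0 -0.2 0 0 0 -1;0 0 -0.4 0 0 0 -1; 0 0 -0.4 0 0 0 -1; 0.05 0.3 -0.4 0 0 0 -1;0.1 0.5 0 0 0 0 -1';python3 -m jog '0.1 0.5 0 0 0 0 -1;0.1 0.5 0 0 0 0 -1;0.3 0.5 0 0 0 0 -1;0.3 0.5 0 0 0 0 -1;0 0 0 0 0 0 -1'
python3 - <<'E'
from bench import *
import cv2,numpy as np,pickle
p=snapshot('top');q=snapshot('scene');pickle.dump({'top':p,'scene':q},open('s1.pkl','wb'))
t=p['img'][120:200,270:370,::-1];s=q['img'][230:310,140:240,::-1]
cv2.imwrite('pics/cup2.png',np.hstack([cv2.resize(t,(400,320),interpolation=2),cv2.resize(s,(400,320),interpolation=2)]))
E
```

```text
time: 6.32
tool_pos: [633.9, -177.5, 223.2]
tcp_rot: [-180.0, 0.1, -180.0]
ft_force: [-6.3, 2.1, 12.7]
finger_gap: 54.0
grip_force: 38.7
time: 6.95
tool_pos: [633.5, -177.3, 220.6]
tcp_rot: [180.0, -0.0, -180.0]
ft_force: [-0.2, 0.8, 0.8]
finger_gap: 85.2
grip_force: 0.0
time: 7.58
tool_pos: [619.8, -98.0, 367.9]
tcp_rot: [-179.8, 0.6, 179.9]
ft_force: [1.4, 0.5, 0.1]
finger_gap: 85.4
grip_force: 0.0
time: 8.2
tool_pos: [536.8, 105.9, 362.5]
tcp_rot: [179.9, 0.1, -179.7]
ft_force: [0.4, -0.4, 0.0]
finger_gap: 85.0
grip_force: 0.0
```

View pics/cup2.png

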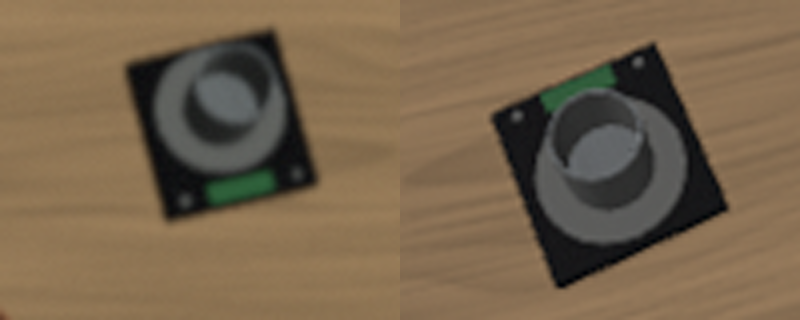

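The cup stands on the plate. In the crop its rim centre is at about (234,90) in the top half and (598,134) in the scene half.

```bash
python3 - <<'E'
from h import *
d=pickle.load(open('s1.pkl','rb'))
f=lambda n,x,y,ox,oy,z:print(n,ray(d[n],(x+.5)/4-.5+ox,(y+.5)/4-.5+oy,z))
f('top',234,90,270,120,82);f('scene',198,134,140,230,82)
f('top',220,109,270,120,20);f('scene',211,169,140,230,20)
E
```

```text
top [ 626.7 -176.1]
scene [ 635.  -175.2]
top [ 631.8 -177.4]
scene [ 635.6 -176.8]
```

```bash
python3 -m jog '0.3 0.06 0.2 0 0 0 -1;0.3 0.06 0.3 0 0 0 -1;0.3 0.06 0.3 0 0 0 -1; 0.023 0 0.2 0 0 0 -1;0 0 0 0 0 0 -1';python3 -m jog '0 0 0 0 0 0 -1;0 0 0 0 0 0 -1'
```

```text
time: 8.93
tool_pos: [445.9, 119.6, 259.9]
tcp_rot: [-180.0, -0.1, 179.9]
ft_force: [-0.8, 0.1, 1.5]
finger_gap: 85.4
grip_force: 0.0
time: 9.18
tool_pos: [447.3, 120.4, 262.3]
tcp_rot: [180.0, 0.1, 180.0]
ft_force: [0.1, 1.1, 0.6]
finger_gap: 85.4
grip_force: 0.0
```

```bash
python3 -m jog '0.02 0.04 0.2 0 0 0 -1;0 0 0.3 0 0 0 -1;0 0 0.2 0 0 0 -1;0 0 0.1 0 0 0 -1;0 0 0 0 0 0 -1';python3 -c "
from bench import *
s=sense();print(s['tool_pos'])"; python3 -m jog '0 0 0 0 0 0 1;0 0 0 0 0 0 1;0 0 0 0 0 0 1;0 0 0 0 0 0 1;0 0 0 0 0 0 1' 25;python3 -m jog '0 0 0 0 0 0 1;0 0 0 0 0 0 1;0 0 -0.2 0 0 0 1;0 0 -0.4 0 0 0 1;0 0 -0.4 0 0 0 1';python3 -m jog '0 0 -0.3 0 0 0 1;0 0 -0.2 0 0 0 1;0 0 0 0 0 0 1;0 0 0 0 0 0 1'
```

```text
time: 9.8
tool_pos: [444.3, 124.6, 180.8]
tcp_rot: [-180.0, -0.0, -180.0]
ft_force: [0.0, 0.0, 0.0]
finger_gap: 85.3
grip_force: 0.0
[444.30608272 124.57990221 180.84094712]
time: 10.42
tool_pos: [444.8, 124.8, 182.2]
tcp_rot: [180.0, 0.1, -180.0]
ft_force: [-1.8, -1.3, 6.4]
finger_gap: 55.0
grip_force: 25.8
time: 11.05
tool_pos: [444.0, 124.6, 282.3]
tcp_rot: [-180.0, 0.0, -180.0]
ft_force: [0.7, 0.3, -0.4]
finger_gap: 55.3
grip_force: 27.1
time: 11.55
tool_pos: [443.9, 124.6, 330.1]
tcp_rot: [-180.0, -0.0, -180.0]
ft_force: [-0.9, -0.1, -0.1]
finger_gap: 54.8
grip_force: 27.1
```

```bash
python3 -m jog '-0.25 -0.42 0 0 0 0 1;-0.25 -0.42 0 0 0 0 1;-0.25 -0.42 0 0 0 0 1;-0.25 -0.42 0 0 0 0 1;-0.25 -0.42 0 0 0 0 1';python3 -m jog '-0.25 -0.42 0 0 0 0 1;-0.25 -0.42 0 0 0 0 1;-0.14 -0.08 0 0 0 0 1;0 0 0 0 0 0 1;0 0 0 0 0 0 1';python3 -m jog '0 0 0.2 0 0 0 1;0 0 0.2 0 0 0 1;0 0 0.1 0 0 0 1;0 0 0 0 0 0 1;0 0 0 0 0 0 1';  python3 - <<'E'
from bench import *
import cv2,numpy as np,pickle
q=snapshot('scene')
print(sense()['tool_pos'])
s=q['img'][200:300,130:255,::-1]
cv2.imwrite('pics/fun1.png',cv2.resize(s,(750,600),interpolation=2))
E
```

```text
time: 12.18
tool_pos: [569.4, -86.7, 328.9]
tcp_rot: [180.0, -0.1, -180.0]
ft_force: [-0.3, 0.5, -0.6]
finger_gap: 55.1
grip_force: 27.1
time: 12.8
tool_pos: [632.7, -176.7, 329.4]
tcp_rot: [179.9, -0.1, -180.0]
ft_force: [0.1, 0.9, 0.1]
finger_gap: 55.0
grip_force: 27.1
time: 13.42
tool_pos: [633.5, -177.3, 281.4]
tcp_rot: [-180.0, 0.0, -180.0]
ft_force: [-0.1, -0.5, -0.4]
finger_gap: 54.7
grip_force: 27.1
[ 633.62557981 -177.43357117  281.77901838]
```

View pics/fun1.png

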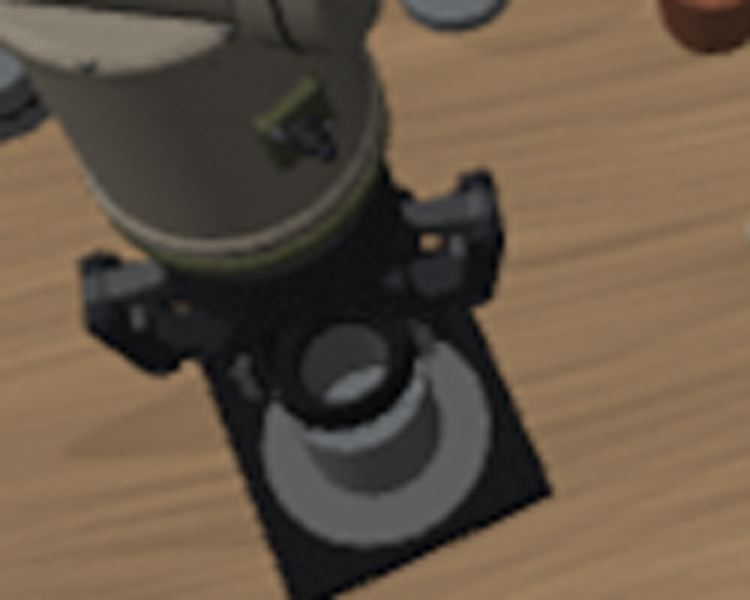

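The funnel sits directly over the cup, its ring at (345,370) above a cup bottom centred near (375,440). I'll lower it step by step and watch the force.

```bash
python3 -m jog '0 0 0.08 0 0 0 1;0 0 0.06 0 0 0 1;0 0 0 0 0 0 1;0 0 0 0 0 0 1';python3 -m jog '0 0 0.04 0 0 0 1;0 0 0 0 0 0 1;0 0 0 0 0 0 1';python3 -m jog '0 0 0.04 0 0 0 1;0 0 0 0 0 0 1;0 0 0 0 0 0 1';python3 -m jog '0 0 0.03 0 0 0 1;0 0 0 0 0 0 1;0 0 0 0 0 0 1'
```

```text
time: 13.98
tool_pos: [633.3, -177.3, 266.8]
tcp_rot: [180.0, -0.0, -180.0]
ft_force: [-1.0, 1.2, -0.7]
finger_gap: 54.7
grip_force: 27.1
time: 14.35
tool_pos: [633.3, -177.3, 262.8]
tcp_rot: [180.0, 0.0, -180.0]
ft_force: [0.3, -0.3, -0.8]
finger_gap: 55.2
grip_force: 27.1
time: 14.72
tool_pos: [633.2, -177.3, 258.8]
tcp_rot: [180.0, -0.0, -180.0]
ft_force: [0.4, 1.0, 0.1]
finger_gap: 55.2
grip_force: 27.1
time: 15.1
tool_pos: [633.5, -177.4, 256.3]
tcp_rot: [-180.0, 0.1, -180.0]
ft_force: [1.1, -0.2, 3.6]
finger_gap: 55.2
grip_force: 27.4
```

```bash
python3 -m jog '0 0 0 0 0 0 0.3;0 0 0 0 0 0 0;0 0 0 0 0 0 -0.4;0 0 0 0 0 0 -1;0 0 0 0 0 0 -1';python3 -m jog '0 0 0 0 0 0 -1;0 0 -0.2 0 0 0 -1;0 0 -0.4 0 0 0 -1;0 0 -0.4 0 0 0 -1;0.3 -0.2 0 0 0 0 -1';python3 -m jog '0.5 -0.3 0 0 0 0 -1;0.5 -0.3 0 0 0 0 -1;0.5 -0.3 0 0 0 0 -1;0 0 0 0 0 0 -1;0 0 0 0 0 0 -1'
python3 - <<'E'
from bench import *
import cv2,numpy as np,pickle
p=snapshot('top');q=snapshot('scene');pickle.dump({'top':p,'scene':q},open('s2.pkl','wb'))
t=p['img'][120:200,270:370,::-1];s=q['img'][230:310,140:240,::-1]
cv2.imwrite('pics/fun2.png',np.hstack([cv2.resize(t,(400,320),interpolation=2),cv2.resize(s,(400,320),interpolation=2)]))
E
```

```text
time: 15.72
tool_pos: [633.0, -177.2, 255.3]
tcp_rot: [180.0, -0.1, -180.0]
ft_force: [-0.7, -0.1, 0.1]
finger_gap: 85.3
grip_force: 0.0
time: 16.35
tool_pos: [605.3, -196.9, 363.1]
tcp_rot: [-179.8, 0.6, -179.8]
ft_force: [0.9, -0.1, -0.0]
finger_gap: 85.3
grip_force: 0.0
time: 16.98
tool_pos: [453.6, -287.5, 357.5]
tcp_rot: [-179.9, 0.1, 180.0]
ft_force: [-0.7, 0.5, 0.3]
finger_gap: 85.6
grip_force: 0.0
```

View pics/fun2.png

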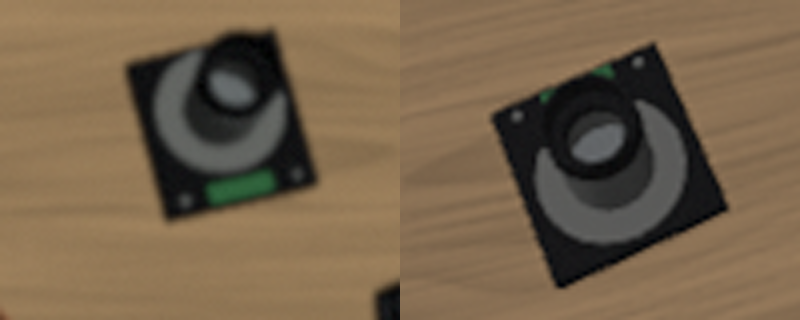

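The funnel is seated upright and concentric with the cup: top half (237,75), scene half (592,125). Next is the leveller.

```bash
python3 -m jog '0.19 -0.255 0.3 0 0 0 -1;0 0 0.4 0 0 0 -1;0 0 0.3 0 0 0 -1;0 0 0 0 0 0 -1;0 0 0 0 0 0 -1'
```

```text
time: 17.7
tool_pos: [435.4, -312.8, 257.2]
tcp_rot: [-179.9, 0.1, -179.9]
ft_force: [0.8, -0.4, 1.4]
finger_gap: 85.2
grip_force: 0.0
```

```bash
python3 -m jog '0 0 0.3 0 0 0 -1;0 0 0.3 0 0 0 -1;0 0 0.15 0 0 0 -1;0 0 0 0 0 0 -1;0 0 0 0 0 0 -1' 60;python3 -m jog '0 0 0 0 0 0 0;0 0 0 0 0 0 0.2;0 0 0 0 0 0 1;0 0 0 0 0 0 1;0 0 0 0 0 0 1';python3 -m jog '0 0 0 0 0 0 1;0 0 0 0 0 0 1;0 0 -0.2 0 0 0 1;0 0 -0.4 0 0 0 1;0 0 -0.4 0 0 0 1';python3 -m jog '0 0 -0.3 0 0 0 1;0 0 -0.2 0 0 0 1;0 0 0 0 0 0 1;0 0 0 0 0 0 1'
```

```text
time: 18.32
tool_pos: [435.1, -313.4, 182.5]
tcp_rot: [-179.9, 0.1, -180.0]
ft_force: [-0.6, -0.5, -0.0]
finger_gap: 85.4
grip_force: 0.0
time: 18.95
tool_pos: [434.8, -313.5, 182.3]
tcp_rot: [-179.9, 0.1, -180.0]
ft_force: [-1.4, 0.4, 6.4]
finger_gap: 52.5
grip_force: 62.3
time: 19.58
tool_pos: [433.8, -312.5, 281.2]
tcp_rot: [179.9, -0.1, -180.0]
ft_force: [-0.1, -0.6, -3.2]
finger_gap: 52.8
grip_force: 63.7
time: 20.08
tool_pos: [433.9, -312.6, 329.4]
tcp_rot: [179.9, -0.1, -180.0]
ft_force: [0.6, -0.7, -4.0]
finger_gap: 52.6
grip_force: 63.8
```

```bash
python3 -m jog '-0.1 0.3 0 0 0 0 1;-0.18 0.5 0 0 0 0 1;-0.18 0.5 0 0 0 0 1;-0.18 0.5 0 0 0 0 1;-0.18 0.5 0 0 0 0 1';python3 -m jog '-0.18 0.5 0 0 0 0 1;-0.18 0.5 0 0 0 0 1;-0.18 0.5 0 0 0 0 1;-0.18 0.5 0 0 0 0 1;-0.18 0.5 0 0 0 0 1';python3 -m jog '-0.18 0.5 0 0 0 0 1;-0.2 0.28 0 0 0 0 1;0 0 0.3 0 0 0 1;0 0 0.4 0 0 0 1;0 0 0.3 0 0 0 1';python3 -m jog '0 0 0.2 0 0 0 1;0 0 0 0 0 0 1;0 0 0 0 0 0 1'
```

```text
time: 20.7
tool_pos: [516.0, -81.0, 328.9]
tcp_rot: [180.0, -0.1, -180.0]
ft_force: [0.7, -0.2, -2.9]
finger_gap: 52.8
grip_force: 64.1
time: 21.32
tool_pos: [606.0, 168.8, 328.5]
tcp_rot: [-180.0, -0.2, -180.0]
ft_force: [1.1, -0.6, -2.3]
finger_gap: 52.5
grip_force: 64.1
time: 21.95
tool_pos: [642.6, 245.0, 226.0]
tcp_rot: [-179.9, -0.3, -180.0]
ft_force: [1.1, -0.3, -3.0]
finger_gap: 52.4
grip_force: 64.3
time: 22.32
tool_pos: [644.7, 245.3, 212.1]
tcp_rot: [180.0, 0.1, -180.0]
ft_force: [-0.3, -0.2, -3.2]
finger_gap: 52.8
grip_force: 64.2
```

```bash
python3 -m jog '0.085 0.007 0 0 0 0 1;0 0 0.1 0 0 0 1;0 0 0.1 0 0 0 1;0 0 0 0 0 0 1;0 0 0 0 0 0 1';python3 -m jog '0 0 0.03 0 0 0 1;0 0 0 0 0 0 1;0 0 0 0 0 0 1'; python3 -m jog '0 0 0.02 0 0 0 1;0 0 0 0 0 0 1;0 0 0 0 0 0 1'
```

```text
time: 22.95
tool_pos: [635.6, 245.9, 190.6]
tcp_rot: [-180.0, -0.0, -180.0]
ft_force: [-0.1, -0.5, -2.9]
finger_gap: 52.7
grip_force: 64.2
time: 23.32
tool_pos: [635.7, 245.9, 187.9]
tcp_rot: [180.0, 0.0, -180.0]
ft_force: [-0.7, -0.3, -3.5]
finger_gap: 52.8
grip_force: 64.2
time: 23.7
tool_pos: [635.8, 246.0, 187.4]
tcp_rot: [180.0, 0.0, -180.0]
ft_force: [-5.3, -0.7, 5.7]
finger_gap: 52.8
grip_force: 65.2
```

```bash
python3 -m jog '0 0 0 0 0 0 0.3;0 0 0 0 0 0 0;0 0 0 0 0 0 -0.4;0 0 0 0 0 0 -1;0 0 0 0 0 0 -1';python3 -m jog '0 0 -0.2 0 0 0 -1;0 0 -0.4 0 0 0 -1;0 0 -0.5 0 0 0 -1;0 0 -0.4 0 0 0 -1;0.26 -0.45 0 0 0 0 -1';python3 -m jog '0.26 -0.45 0 0 0 0 -1;0.26 -0.45 0 0 0 0 -1;0.26 -0.45 0 0 0 0 -1;0.26 -0.45 0 0 0 0 -1;0.26 -0.45 0 0 0 0 -1';python3 -m jog '0.26 -0.45 0 0 0 0 -1;0.26 -0.42 0 0 0 0 -1;0 0 0 0 0 0 -1;0 0 0 0 0 0 -1;0 0 0 0 0 0 -1'
```

```text
time: 24.32
tool_pos: [635.7, 246.0, 185.9]
tcp_rot: [180.0, 0.0, -180.0]
ft_force: [-0.2, -1.1, -0.0]
finger_gap: 85.6
grip_force: 0.0
time: 24.95
tool_pos: [611.7, 202.8, 343.6]
tcp_rot: [179.8, 0.7, -179.8]
ft_force: [0.6, -0.6, 0.2]
finger_gap: 85.4
grip_force: 0.0
time: 25.58
tool_pos: [478.8, -25.4, 337.6]
tcp_rot: [-180.0, 0.1, -180.0]
ft_force: [0.5, -0.6, 0.8]
finger_gap: 85.9
grip_force: 0.0
time: 26.2
tool_pos: [428.3, -110.3, 336.4]
tcp_rot: [180.0, 0.0, -179.9]
ft_force: [1.3, 0.4, -0.3]
finger_gap: 85.7
grip_force: 0.0
```

```bash
python3 -m jog '0.01 -0.007 0.3 0 0 0 -1;0 0 0.4 0 0 0 -1;0 0 0.3 0 0 0 -1;0 0 0.17 0 0 0 -1;0 0 0 0 0 0 -1' 70;python3 -m jog '0 0 0 0 0 0 0;0 0 0 0 0 0 0.2;0 0 0 0 0 0 1;0 0 0 0 0 0 1;0 0 0 0 0 0 1';python3 -m jog '0 0 0 0 0 0 1;0 0 0 0 0 0 1;0 0 -0.2 0 0 0 1;0 0 -0.4 0 0 0 1;0 0 -0.4 0 0 0 1';python3 -m jog '0 0 -0.1 0 0 0 1;0 0 0 0 0 0 1;0 0 0 0 0 0 1'
python3 - <<'E'
from bench import *
import cv2,numpy as np,pickle
q=snapshot('scene');p=snapshot('top')
s=q['img'][130:230,140:265,::-1];t=p['img'][100:200,120:245,::-1]
cv2.imwrite('pics/tam1.png',np.hstack([cv2.resize(x,(400,320),interpolation=2) for x in (s,t)]))
E
```

```text
time: 26.82
tool_pos: [426.4, -110.6, 217.4]
tcp_rot: [179.9, -0.2, -179.9]
ft_force: [-0.1, -0.1, 0.3]
finger_gap: 85.7
grip_force: 0.0
time: 27.45
tool_pos: [427.2, -111.9, 219.9]
tcp_rot: [-180.0, 0.1, -180.0]
ft_force: [-1.4, 3.0, 5.7]
finger_gap: 28.9
grip_force: 68.9
time: 28.08
tool_pos: [426.2, -111.7, 319.3]
tcp_rot: [180.0, -0.1, -180.0]
ft_force: [0.8, -0.8, -3.1]
finger_gap: 28.4
grip_force: 69.8
time: 28.45
tool_pos: [426.0, -111.6, 326.6]
tcp_rot: [179.9, -0.2, -180.0]
ft_force: [-0.4, -0.2, -4.0]
finger_gap: 29.2
grip_force: 69.8
```

View pics/tam1.png

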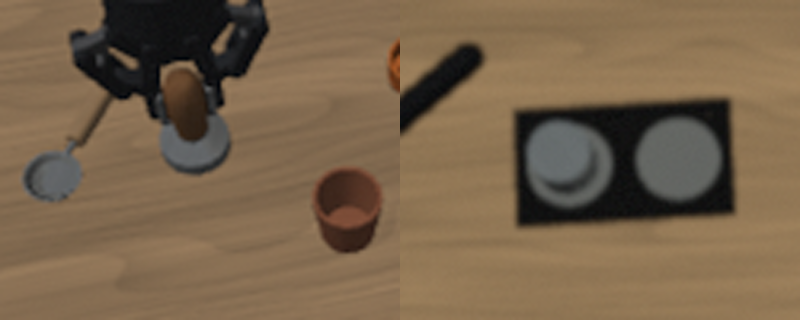

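The tamper hangs upright with its foot at (195,145) in the left half. The leveller stands in the mat's left recess (562,152).

```bash
python3 -m jog '-0.2 0.25 0 0 0 0 1;-0.35 0.43 0 0 0 0 1;-0.35 0.43 0 0 0 0 1;-0.35 0.43 0 0 0 0 1;-0.35 0.43 0 0 0 0 1';python3 -m jog '-0.35 0.43 0 0 0 0 1;-0.185 0.22 0 0 0 0 1;0 0 0.3 0 0 0 1;0 0 0.3 0 0 0 1;0 0 0.2 0 0 0 1';python3 -m jog '0 0 0 0 0 0 1;0 0 0 0 0 0 1;0 0 0 0 0 0 1'
```

```text
time: 29.18
tool_pos: [587.4, 86.7, 327.2]
tcp_rot: [-180.0, -0.1, -180.0]
ft_force: [0.9, -0.9, -3.0]
finger_gap: 29.0
grip_force: 70.1
time: 29.8
tool_pos: [639.1, 150.1, 245.1]
tcp_rot: [-180.0, -0.3, -180.0]
ft_force: [0.1, -0.1, -3.9]
finger_gap: 29.3
grip_force: 70.1
time: 30.18
tool_pos: [640.9, 150.2, 250.8]
tcp_rot: [180.0, 0.2, -180.0]
ft_force: [0.4, 0.7, -2.6]
finger_gap: 29.0
grip_force: 70.2
```

```bash
python3 -m jog '0.01 0 0.1 0 0 0 1;0 0 0.1 0 0 0 1;0 0 0 0 0 0 1;0 0 0 0 0 0 1';python3 -m jog '0 0 0.02 0 0 0 1;0 0 0 0 0 0 1;0 0 0 0 0 0 1';python3 -m jog '0 0 0.02 0 0 0 1;0 0 0 0 0 0 1;0 0 0 0 0 0 1'
```

```text
time: 30.68
tool_pos: [639.1, 150.2, 228.6]
tcp_rot: [-180.0, -0.0, -180.0]
ft_force: [0.5, -1.0, -2.5]
finger_gap: 29.3
grip_force: 70.1
time: 31.05
tool_pos: [639.2, 150.2, 227.0]
tcp_rot: [180.0, 0.0, -180.0]
ft_force: [0.3, 0.4, -3.7]
finger_gap: 28.7
grip_force: 70.1
time: 31.42
tool_pos: [639.3, 150.3, 225.1]
tcp_rot: [180.0, 0.0, -180.0]
ft_force: [1.2, 0.3, -1.8]
finger_gap: 28.6
grip_force: 70.3
```

```bash
python3 -m jog '0 0 0.01 0 0 0 1;0 0 0 0 0 0 1;0 0 0 0 0 0 1';python3 -m jog '0 0 0 0 0 0 0.6;0 0 0 0 0 0 0.3;0 0 0 0 0 0 0;0 0 0 0 0 0 -0.5;0 0 0 0 0 0 -0.5';python3 -m jog '0 0 -0.2 0 0 0 -0.5;0 0 -0.4 0 0 0 -0.5;0 0 -0.5 0 0 0 -1;0 0 -0.4 0 0 0 -1;0.4 0.2 0 0 0 0 -1';python3 -m jog '0.5 0.3 0 0 0 0 -1;0.5 0.4 0 0 0 0 -1;0.4 0.4 0 0 0 0 -1;0 0 0 0 0 0 -1;0 0 0 0 0 0 -1'
python3 - <<'E'
from bench import *
import cv2,numpy as np,pickle
p=snapshot('top');q=snapshot('scene');pickle.dump({'top':p,'scene':q},open('s3.pkl','wb'))
s=q['img'][200:280,290:390,::-1];t=p['img'][110:190,140:240,::-1]
cv2.imwrite('pics/mat.png',np.hstack([cv2.resize(x,(400,320),interpolation=2) for x in (t,s)]))
cv2.imwrite('pics/final.png',cv2.resize(q['img'][:,:,::-1],(800,600),interpolation=2))
E
```

```text
time: 31.8
tool_pos: [639.5, 150.4, 225.0]
tcp_rot: [180.0, 0.1, -180.0]
ft_force: [-2.7, 0.5, 5.9]
finger_gap: 29.2
grip_force: 70.9
time: 32.42
tool_pos: [639.0, 150.1, 223.5]
tcp_rot: [-180.0, -0.0, -180.0]
ft_force: [0.1, 0.1, 0.0]
finger_gap: 64.2
grip_force: 0.0
time: 33.05
tool_pos: [601.4, 169.4, 381.2]
tcp_rot: [179.9, 0.6, 179.9]
ft_force: [-0.6, 1.2, 0.1]
finger_gap: 85.6
grip_force: 0.0
time: 33.67
tool_pos: [460.5, 279.3, 375.3]
tcp_rot: [180.0, 0.1, -179.9]
ft_force: [-1.4, -0.6, -0.9]
finger_gap: 85.5
grip_force: 0.0
```

View pics/mat.png

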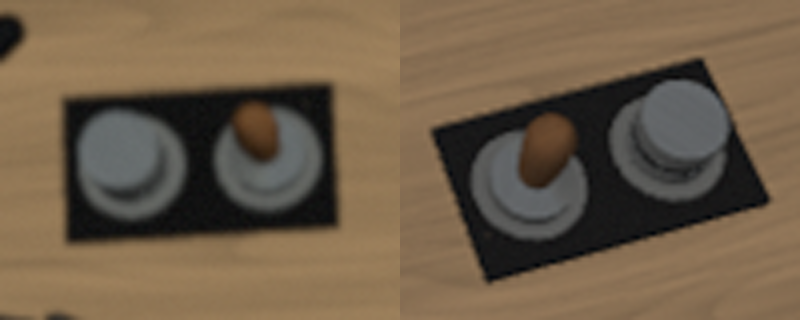

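View pics/final.png

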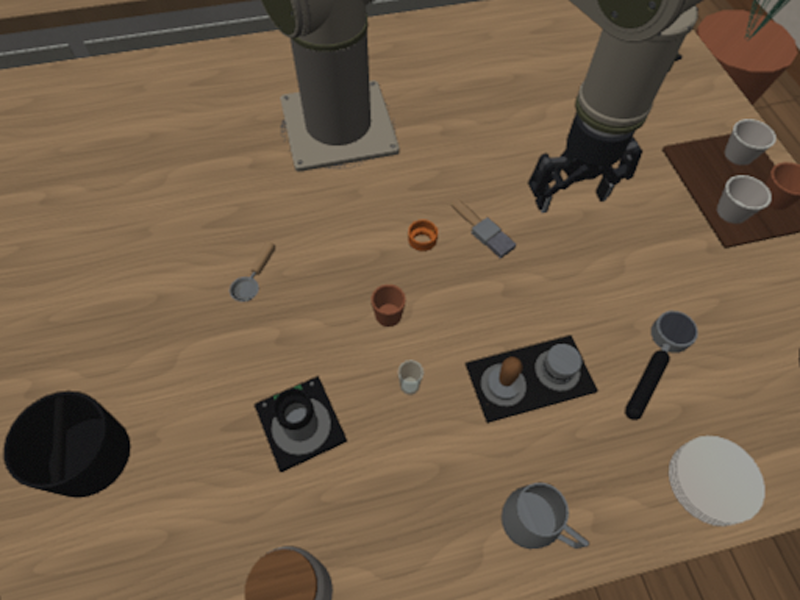

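All four stand upright. In the crop the leveller's top is at (120,150) and its recess at (131,165); the tamper's foot is at (270,153) and its recess at (269,159). The espresso cup and shot glass haven't moved. I'll check the numbers.

```bash
python3 - <<'E'
from h import *
d=pickle.load(open('s3.pkl','rb'))
f=lambda k,n,x,y,ox,oy,z:print(k,n,ray(d[n],(x+.5)/4-.5+ox,(y+.5)/4-.5+oy,z))
f('lev','top',120,150,140,110,49);f('recL','top',131,165,140,110,8);f('tam','top',270,153,140,110,18);f('recR','top',269,159,140,110,8)
f('lev','scene',285,122,290,200,49);f('recL','scene',267,145,290,200,8);f('tam','scene',136,176,290,200,18);f('recR','scene',130,185,290,200,8)
E
```

```text
lev top [632.9 244.7]
recL top [634.  245.8]
tam top [637.4 147.8]
recR top [636.  149.8]
lev scene [638.6 245.8]
recL scene [636.7 245.8]
tam scene [640.4 153.9]
recR scene [641.9 151.2]
```

Both the tamper and the leveller are within about 3 mm of their recess centres.

```bash
python3 -c "
from bench import *
print(hand_in())"
```

```text
the job is handed in; nothing more can be done
None
```

The espresso station is laid out and handed in: the dosing cup stands on the scale plate with the funnel seated in it, the tamper and leveller stand in their recesses, and the espresso cup and shot glass are where they were; the hand-in returned no verdict.

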